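# Let the bench lift down and slide the planter off

### The job

The clay planter stands on the raised deck of the hydraulic bench lift: push the orange release lever open just far enough that the deck sinks slowly, never faster than 3 cm per second, until it is fully down. Then push the lever back until the valve is shut again, and after that gently push the planter (it is soft: do not squeeze it) across from the deck until all of its foot stands on the plywood shelf, upright. Leave the blue bottle, the brush pot and the stone where they are, and step back.

Things in the scene. Friction and masses are not known exactly. Their poses are not given: they have to be found in the camera images.
- lift: Bench lift fixed to the table: red jack under a 150 x 150 x 12 mm aluminium deck, plywood shelf on its +y side, 45 mm high valve block with the orange lever on its -y side. Origin on the table under the deck's centre, z up. In its frame the deck is centred on x = y = 0; shelf top from x = -100 to 100, y = 80 to 320 mm, z = 105 mm (5 mm gap to the deck); red base plate 180 x 170 mm under the deck.
- deck_center (a point): Centre of the deck's upper face: z = 106.5 mm when fully down (1.5 mm higher than the shelf), 171.5 mm at the start.
- ram (a joint): Height of the deck above its lowest position, in m: 0 = fully down, 0.065 at the start. Holds (creeps under 0.2 mm/s) while the valve is shut. Past a cracking angle of the lever it sinks, some 8 to 18 mm/s faster for every 0.1 rad of lever; wide open (over 40 mm/s) is too fast. The weight on the ram, and with it the cracking angle, is unknown beforehand.
- release (a joint): Angle of the release lever, in rad: 0 = valve shut (stop), grows counter-clockwise seen from above to 1.2 (stop). Starts at 0. Stiff: it takes 2 to 6 N at the lever's end, and stays where it is left. The deck begins to sink somewhere between about 0.12 and 0.65 rad.
- valve_axis (a point): Point on the lever's upright axis, at x = -20, y = -135 mm in the lift's frame, 70 mm above the table.
- lever_end (a point): Middle of the orange sleeve on the level lever, 100 mm from its axis, 69 mm above the table. Sleeve 52 mm long (73 to 125 mm from the axis), 18 mm wide, 18 mm high, upper face 78 mm above the table; only the table is under it. At 0 rad it lies at -130 degrees from the axis in the lift's frame (0 = lift's +x, 90 = its +y).
- shelf_center (a point): Centre of the shelf's upper face, 105 mm above the table; x, y = 0, 200 mm in the lift's frame.
- planter: Off-white open clay planter, 130 (x) x 90 (y) x 60 mm high, walls and bottom 8 mm, 0.4 to 0.85 kg, loose on the deck. Origin at the centre of its underside. Slides with a friction of roughly 0.6. A force of more than 20 N from the fingers spoils it.
- foot0 (a point): Corner of the planter's underside at its +x +y.
- foot1 (a point): Corner of its underside at +x -y.
- foot2 (a point): Corner of its underside at -x +y.
- foot3 (a point): Corner of its underside at -x -y.
- bottle: Blue closed bottle, 60 mm across, 190 mm high, loose on the table beyond the lever; origin under its centre. Bystander.
- brush_pot: Blue ceramic pot, 72 mm across and 80 mm high, with brushes up to 185 mm high, loose on the table in front of the lift; origin under its centre. Bystander.
- stone: Grey stone, 60 mm across, 32 mm high, loose on the table in front of the lift; origin under its centre. Bystander.
There are look-alikes about, which are no part of the job. Leave any red look-alike of the planter alone.

How it is judged (in metres and radians):
On the way, in this order (a step that is already met when the one before it is completed fails the run):
1. the valve is cracked open and the deck has begun to sink with the planter on it (value of joint release above 0.09 rad and distance of deck_center from where it was at the start of the episode above 0.008 m and horizontal distance between planter and deck_center below 0.04 m and z of planter in the frame of deck_center below 0.006 m), for 0.1 s.
2. the deck is fully down with the planter still on it (value of joint ram below 0.004 m and horizontal distance between planter and deck_center below 0.04 m and z of planter in the frame of deck_center below 0.006 m), for 0.2 s.
3. the valve is shut again, the planter still on the deck (all of step 2 and value of joint release below 0.08 rad), for 0.2 s.
At the end, for the whole second after the job is handed in: All four corners of the planter's foot lie over the plywood shelf (to 1 mm), it stands on the shelf upright within 3 degrees and at rest; the deck is fully down (within 4 mm) and the release lever is shut (below 0.08 rad) (y of foot0 in the frame of lift between 0.079 and 0.321 m and x of foot0 in the frame of lift between -0.101 and 0.101 m and y of foot1 in the frame of lift between 0.079 and 0.321 m and x of foot1 in the frame of lift between -0.101 and 0.101 m and y of foot2 in the frame of lift between 0.079 and 0.321 m and x of foot2 in the frame of lift between -0.101 and 0.101 m and y of foot3 in the frame of lift between 0.079 and 0.321 m and x of foot3 in the frame of lift between -0.101 and 0.101 m and angle between planter's own z axis and vertical below 0.05 rad and height (world z) of planter between 0.098 and 0.112 m and linear speed of planter below 0.01 m/s and value of joint release below 0.08 rad and value of joint ram below 0.004 m); the robot touches nothing.
It fails at once if the deck sinks faster than 30 mm/s (velocity of joint ram below -0.03 m/s).
It fails at once if the fingers press or squeeze the planter with more than 20 N (contact force between the fingers and planter above 20 N).
It fails at once if the planter tips by more than 15 degrees (angle between planter's own z axis and vertical above 0.26 rad).
It fails at once if the bottle, the brush pot or the stone is moved by more than 25 mm (distance of any of bottle, brush_pot, stone from where it was at the start of the episode above 0.025 m).
It also fails if it takes over 72 s, if anything falls off the work surface, if the arm or the gripper's body presses on something with over 40 N, if the wrist force passes 120 N, or if a joint passes its speed limit or range.

### The arm

A 7-joint arm with a two-finger parallel gripper is mounted at the origin on the work surface. World frame = base frame: x ahead of the robot, y to its left, z up, the work surface at z = 0. Lengths are in mm, angles in rad, forces in N, time in s.
With the tool pointing down it reaches from about 400 to 875 mm from the base axis. Payload 19.3 kg.
Tool frame: the origin (TCP) lies at the very end of the fingers, on their centre line; the grasp point (between the pads) lies 19 mm behind it; x points along the fingers, y is the direction in which the jaws open and shut, and the axes are right-handed (so a half turn about x gives the same grasp; the last joint's range is limited). The gripper opens to 85 mm and grips with 20 to 120 N. Pads are 22 mm wide; open, the fingers measure 114 mm over their backs; the gripper's body (76 mm by 85 mm) begins 54 mm behind the grasp point. The pads swing forward as they close: fully open they stand 13 mm farther back than shut.
Start: joints at [1.119, 0.521, -0.036, 1.599, 0.021, 1.021, -0.113], TCP at [232.842, -579.999, 231.291] pointing down, gripper open.
Joint ranges: [-2.91, 2.91], [-0.3, 2.13], [-1.5, 1.42], [0.17, 2.43], [-1.26, 4.41], [0.16, 1.93], [-2.52, 2.52]. Speed limits (rad/s): [1.89, 1.89, 2.39, 2.39, 3.01, 3.01, 3.01].

### API

Orientations are given as a unit quaternion [x, y, z, w].
In Python, from station import bot, get_image, camera_params, look_for, tip_of gives the robot as it stands. The module is installed in compiled form; this text tells all that it offers.
- The arm moves only by the shell command python3 -m handwheel 'ROWS' [FORCE]. ROWS is JSON, a list that holds one entry, the list of rows, each a list of 7 numbers: the shift along the tool's x, y, z each as a share of 60 mm, from -1 to 1, then the turn, a rotation vector about the tool's x, y, z each as a share of 8 degrees, from -1 to 1, then the opening, from 0 (shut) to 1 (fully open). A call has 1 to 20 rows; each row shifts and turns the commanded pose from where the row before left it, along the tool's axes as they then stand; what a row does not reach is not made up. A row lasts 1/8 s, in which the tool goes at most 62.5 mm and 10.7 degrees, less where a joint would pass 70% of its speed; a pose out of reach is approached as far as the arm can. A call with a number of a shift or a turn outside -1 to 1 is refused whole. A call with a gripper value outside its range is refused whole. The fingers move at their own pace and stop on an object; FORCE is the grip in N (left out, the last holds). Time passes only in rows, so rows that do not move let the fingers close. It gives the time, the measured TCP pose, the force and the opening at its end, in the units of the state.
- bot.read_state(): the state, without advancing time (a new reading comes with each control period).
- get_image(name): name is "scene" or "top"; returns the picture (420x560x3 uint8, red, green, blue); there is no depth.
- camera_params(name): a dict with "fov_y" (degrees; the focal length in pixels is half the picture's height over the tangent of half this angle, whatever the lens; pixels are square), "cx", "cy" (the principal point, pixels), "world_from_camera" (4x4, takes a point from camera to world coordinates). Camera axes: x right, y down, z forward; pixel columns grow to the right and rows downward; lengths in mm; the calibration is good to about 2 mm. A picture is of the moment at which its call begins. camera_params takes no time and is no camera call.
- bot.close_job(): hands the job in, once; it reports no verdict.
Trained networks look in the newest picture that a camera, given by its name, has taken for a name from the list of things; names that differ only in an ending like _2 or _b are one class to them, and where a whole thing is asked for, a point or a joint stands for the part that bears it (a point fixed in the world has none). Each returns a list of dicts, best first, with "conf" (0 to 1); they miss things now and then, are a little off and sometimes report something else, mostly with a low value. They report only what shows in the picture. A call takes as long as a camera call. They do not tell look-alikes from the thing itself.
- look_for(camera, query): "centre" ([column, row] in pixels, amid what is visible of it).
- tip_of(camera, query): "centre" ([column, row] in pixels: a listed point, or the origin of a listed thing).
The state is a dict: "time": time; "qpos": joint angles; "qvel": joint speeds; "joint_torque": joint torques, N m; "position": TCP position; "ee_rot": TCP orientation; "force": force on the tool from outside, world axes, zero at the start; "moment": the same for the moment, N m; "width": finger opening in mm.
Only numpy, scipy, OpenCV 4.12 (cv2) and the standard library are available. Lean on these libraries where they do the work, as an engineer would, in place of code of your own. Each camera call takes 0.05 s, during which the arm holds its last target. There are 200 camera calls.

## Working session

There is one attempt and no reset: what is moved stays moved. The work goes in short steps, Python scripts to look and compute and a shell command to move; the robot and the scene stay as the last step left them, time stands still between calls to the robot, and variables do not carry over. Pictures are saved under pics/ and viewed, about 8 in all and at most 12, crops included, and the job is handed in when it is done.

```bash
mkdir -p pics
cat > h.py <<'E'
import numpy as np, cv2
from station import bot,get_image,camera_params,look_for,tip_of
def save(cam,fn):
    im=get_image(cam); cv2.imwrite('pics/'+fn,im[:,:,::-1]); return im
def ray(cam,px):
    p=camera_params(cam); f=210/np.tan(np.radians(p['fov_y']/2)); T=np.array(p['world_from_camera'])
    d=T[:3,:3]@np.array([(px[0]-p['cx'])/f,(px[1]-p['cy'])/f,1]); return T[:3,3],d
def atz(cam,px,z):
    o,d=ray(cam,px); return o+d*(z-o[2])/d[2]
def proj(cam,P):
    p=camera_params(cam); f=210/np.tan(np.radians(p['fov_y']/2)); T=np.linalg.inv(np.array(p['world_from_camera']))
    c=T[:3,:3]@np.array(P,float)+T[:3,3]; return [p['cx']+f*c[0]/c[2],p['cy']+f*c[1]/c[2]]
E
python3 - <<'E'
from h import *
a=save('scene','s0.png');b=save('top','t0.png')
cv2.imwrite('pics/both0.png',np.vstack([a,b])[:,:,::-1])
for c in('scene','top'):
    p=camera_params(c);print(c,p['fov_y'],p['cx'],p['cy'],np.round(p['world_from_camera'],3).tolist())
Z=dict(lift=0,deck_center=171.5,valve_axis=70,lever_end=69,shelf_center=105,planter=171.5,foot0=171.5,foot1=171.5,foot2=171.5,foot3=171.5,bottle=0,brush_pot=0,stone=0)
for q,z in Z.items():
  for c in('scene','top'):
    for r in tip_of(c,q)[:3]: print(q,c,round(r['conf'],2),np.round(r['centre']),np.round(atz(c,r['centre'],z)))
s=bot.read_state();print(s)
E
```

```text
scene 55.14431870143965 278.84172167826944 211.4294717754366 [[0.297, 0.67, -0.68, 1142.574], [0.955, -0.222, 0.199, -248.744], [-0.018, -0.709, -0.705, 709.088], [0.0, 0.0, 0.0, 1.0]]
top 44.33055626571567 278.497689448058 200.4038499308701 [[0.017, -0.984, 0.176, 379.418], [-1.0, -0.018, -0.003, -69.296], [0.006, -0.176, -0.984, 1342.432], [0.0, 0.0, 0.0, 1.0]]
lift scene 0.67 [313. 236.] [563.   3.   0.]
deck_center top 0.64 [249. 205.] [576.  -5. 172.]
valve_axis scene 0.86 [255. 222.] [ 541. -128.   70.]
valve_axis top 0.59 [300. 231.] [ 531. -127.   70.]
lever_end scene 0.61 [218. 205.] [ 462. -195.   69.]
lever_end top 0.56 [331. 254.] [ 475. -204.   69.]
lever_end top 0.41 [167. 205.] [591. 206.  69.]
shelf_center scene 0.71 [407. 194.] [596. 208. 105.]
shelf_center top 0.82 [166. 203.] [590. 201. 105.]
planter scene 0.77 [315. 183.] [570.  -3. 172.]
planter scene 0.56 [146. 341.] [ 817. -358.  172.]
planter top 0.91 [402. 164.] [ 680. -360.  172.]
planter top 0.82 [248. 207.] [573.  -2. 172.]
planter top 0.19 [301. 230.] [ 521. -124.  172.]
foot0 scene 0.95 [290. 170.] [512.
[... 1436 characters left out ...]
time': 1.4, 'qpos': array([ 1.11878266,  0.52141316, -0.03627793,  1.59950139,  0.02122513,
        1.02110785, -0.11279409]), 'qvel': array([-2.29458629e-04,  1.11571329e-03,  8.96155155e-04, -7.36049383e-04,
        1.77362625e-03,  2.28515043e-04, -1.23858145e-05]), 'joint_torque': array([ 7.77774148e-04, -9.26837039e+01,  1.97845481e+00, -3.70241940e+01,
        1.80904503e-02,  2.06297496e-03,  1.05647634e-04]), 'position': array([ 232.83163948, -580.00004573,  231.28233429]), 'ee_rot': array([-0.69424834, -0.13417026,  0.69427837, -0.13414597]), 'force': array([ 0.50374459, -0.45278462,  0.27431381]), 'moment': array([-0.00545896,  0.01350169, -0.03217751]), 'width': 85.35716850442454}
```

View pics/s0.png

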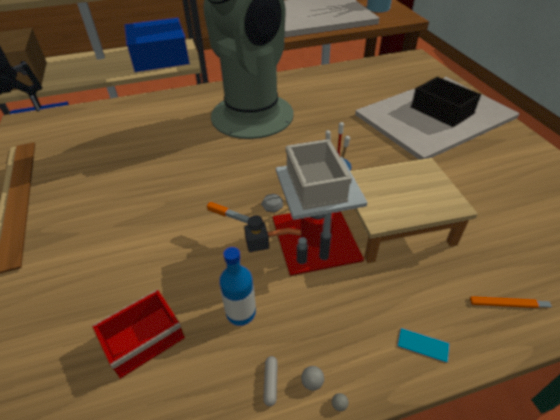

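View pics/t0.png

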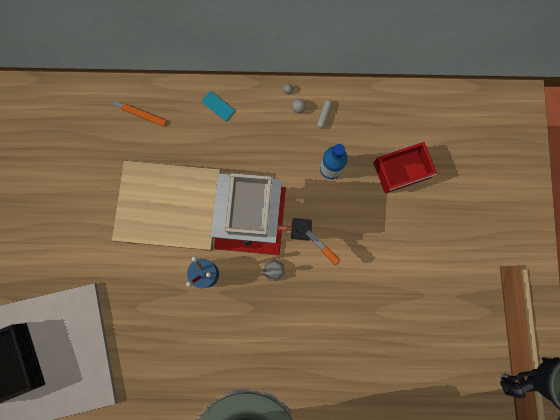

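Planter candidates: the off-white box on the deck at scene (315,183) / top (248,207), the red box at scene (146,341) / top (402,164), and the black box at the far right. The off-white one on the deck fits the description. I'll confirm it and read the corners in enlarged crops.

Run:
```python
import cv2
a=cv2.imread('pics/t0.png')[150:290,105:355];cv2.imwrite('pics/tc.png',cv2.resize(a,None,fx=3.2,fy=3.2,interpolation=cv2.INTER_CUBIC))
a=cv2.imread('pics/s0.png')[125:285,195:485];cv2.imwrite('pics/sc.png',cv2.resize(a,None,fx=2.75,fy=2.75,interpolation=cv2.INTER_CUBIC))
```

```text
(no output)
```

View pics/tc.png

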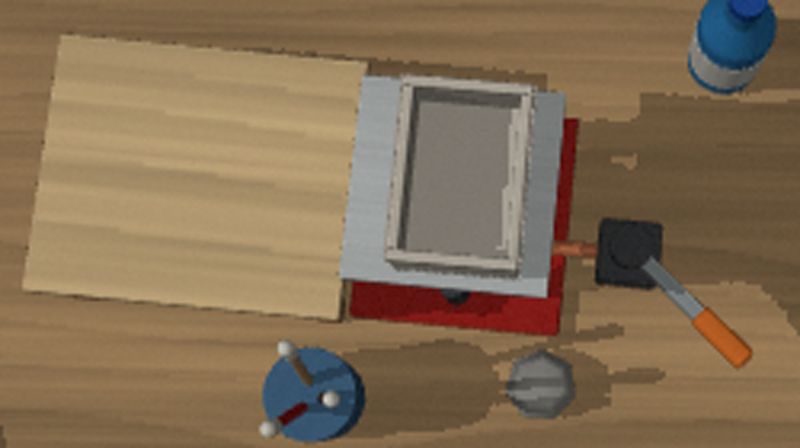

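View pics/sc.png

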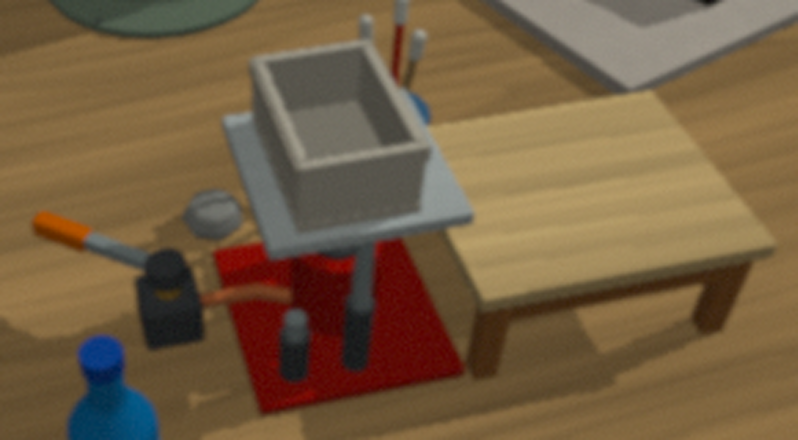

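Run:
```python
from h import *
from scipy.optimize import least_squares
t=lambda p:np.array(p)/3.2+[105,150]; s=lambda p:np.array(p)/2.75+[195,125]
O=[('top',t(p),q) for p,q in [((62,35),(100,320,105)),((368,62),(100,80,105)),((340,320),(-100,80,105)),((23,290),(-100,320,105)),((565,93),(75,-75,171.5)),((548,297),(-75,-75,171.5)),((340,278),(-75,75,171.5))]]
O+=[('scene',s(p),q) for p,q in [((653,92),(-100,320,105)),((772,247),(100,320,105)),((487,305),(100,80,105)),((224,118),(-75,-75,171.5)),((270,255),(75,-75,171.5)),((470,215),(75,75,171.5))]]
def W(v,q):
    c,n=np.cos(v[2]),np.sin(v[2]); return [v[0]+c*q[0]-n*q[1],v[1]+n*q[0]+c*q[1],q[2]]
f=lambda v,O:np.ravel([np.array(proj(c,W(v,q)))-p for c,p,q in O])
for nm,o in(('all',O),('top',O[:7]),('scene',O[7:])):
    r=least_squares(f,[570,0,-.1],args=(o,),x_scale=[100,100,1]); print(nm,r.x,np.round(r.fun,1))
    if nm=='all': v=r.x
print('valve',W(v,(-20,-135,70)))
for a in(0,.3,.6): 
    b=np.radians(-130)+a; print(a,np.round(W(v,(-20+100*np.cos(b),-135+100*np.sin(b),69)),1),'dir',np.degrees(b+v[2]))
print('lever seen',atz('top',t((722,338)),78),atz('scene',s((62,229)),74),'sleeve end',atz('top',t((740,357)),78))
P=[('top',t(p),q) for p,q in [((402,76),(65,45,231.5)),((532,85),(65,-45,231.5)),((518,272),(-65,-45,231.5)),((387,258),(-65,45,231.5))]]
P+=[('scene',s(p),q) for p,q in [((252,60),(-65,-45,231.5)),((300,168),(65,-45,231.5)),((428,150),(65,45,231.5)),((368,43),(-65,45,231.5))]]
r=least_squares(f,[570,0,-.1],args=(P,),x_scale=[100,100,1]);print('planter',r.x,np.round(r.fun,1))
from scipy.spatial.transform import Rotation as R
print(R.from_quat(bot.read_state()['ee_rot']).as_matrix().round(3))
```

```text
all [ 5.73768531e+02  1.58446716e+00 -7.24769423e-02] [-1.5 -1.5 -0.5 -1.3 -0.9 -1.  -1.2 -0.7  0.  -1.5 -0.5 -1.1 -1.1 -1.1
 -2.  -1.2  1.4 -1.1 -2.8 -1.4 -2.7 -0.5 -1.8 -1.6  0.8 -0.7]
top [ 5.70966855e+02 -4.51930085e-01 -7.32103126e-02] [-0.7 -0.4  0.3 -0.2 -0.1  0.1 -0.5  0.4  0.9 -0.3  0.3  0.2 -0.3  0.1]
scene [ 5.76821454e+02  2.66122723e+00 -7.38285478e-02] [-0.8 -0.5  2.8 -0.1 -1.7 -0.4 -1.7  0.2 -0.8 -0.7  2.   0.3]
valve [np.float64(544.0452138229693), np.float64(-131.61284666105928), 70]
0 [ 474.4 -203.4   69. ] dir -134.15262290698715
0.3 [ 498.7 -220.7   69. ] dir -116.96388905306243
0.6 [ 527.1 -230.2   69. ] dir -99.77515519913774
lever seen [ 470.93225927 -202.5405562    78.        ] [ 476.4862689  -198.51609619   74.        ] sleeve end [ 456.72121164 -216.27227087   78.        ]
planter [ 5.72641474e+02 -5.17050408e+00 -6.51413699e-02] [-0.4 -1.9 -0.4 -1.4 -1.2 -1.4 -1.6 -0.4 -1.6 -1.7 -1.3  0.3 -0.4 -1.4
 -1.2 -2.2]
[[-0.     0.373 -0.928]
 [ 0.    -0.928 -0.373]
 [-1.    -0.     0.   ]]
```

Top crop: the off-white planter is on the deck and there is no doubt about it. The lever sleeve is at crop (722,338), and the fit puts the lift at about (572, 0.5) with yaw -0.073. Moving above the lever.

```bash
python3 -m handwheel '[[[0,-0.48,-0.67,0,0,0,0.6],[0,-0.48,-0.67,0,0,0,0.6],[0,-0.48,-0.67,0,0,0,0.6],[0,-0.48,-0.67,0,0,0,0.6],[0,-0.48,-0.67,0,0,0,0.6],[0,-0.48,-0.67,0,0,0,0.6],[0,-0.48,-0.67,0,0,0,0.6],[0,-0.48,-0.67,0,0,0,0.6],[0,-0.48,-0.67,0,0,0,0.6],[0.4,0,0,-1,0,0,0.6],[0.7,0,0,-1,0,0,0.6],[0.7,0,0,-1,0,0,0.6],[0,0,0,0,0,0,0.6],[0,0,0,0,0,0,0.6]]]' 20
python3 - <<'E'
from h import *
from scipy.spatial.transform import Rotation as R
print(R.from_quat(bot.read_state()['ee_rot']).as_matrix().round(3))
print(proj('top',(472,-203,78)))
E
```

```text
time: 3.15
position: [472.6, -205.0, 124.6]
ee_rot: [0.652, 0.274, -0.651, 0.275]
force: [0.2, 0.1, 0.1]
width: 51.0
[[ 0.001  0.715 -0.699]
 [-0.    -0.699 -0.715]
 [-1.     0.001 -0.   ]]
[np.float64(330.8124237661516), np.float64(255.19060174660507)]
```

```bash
python3 -m handwheel '[[[0.55,0,0,0,0,0,0.6],[0.58,0,0,0,0,0,0.6],[0,0,0,0,0,0,0.36],[0,0,0,0,0,0,0.36],[0,0,0,0,0,0,0.36],[0,0,0,0,0,0,0.36]]]'
python3 - <<'E'
from h import *
a=save('scene','s1.png');b=save('top','t1.png')
A=cv2.resize(a[170:270,180:380],None,fx=4,fy=3,interpolation=cv2.INTER_CUBIC);B=cv2.resize(b[190:290,230:430],None,fx=4,fy=3,interpolation=cv2.INTER_CUBIC)
cv2.imwrite('pics/c1.png',np.vstack([A,B])[:,:,::-1])
E
```

```text
time: 3.9
position: [472.5, -204.9, 56.5]
ee_rot: [0.652, 0.275, -0.651, 0.276]
force: [0.2, -0.3, 0.0]
width: 30.6
```

View pics/c1.png

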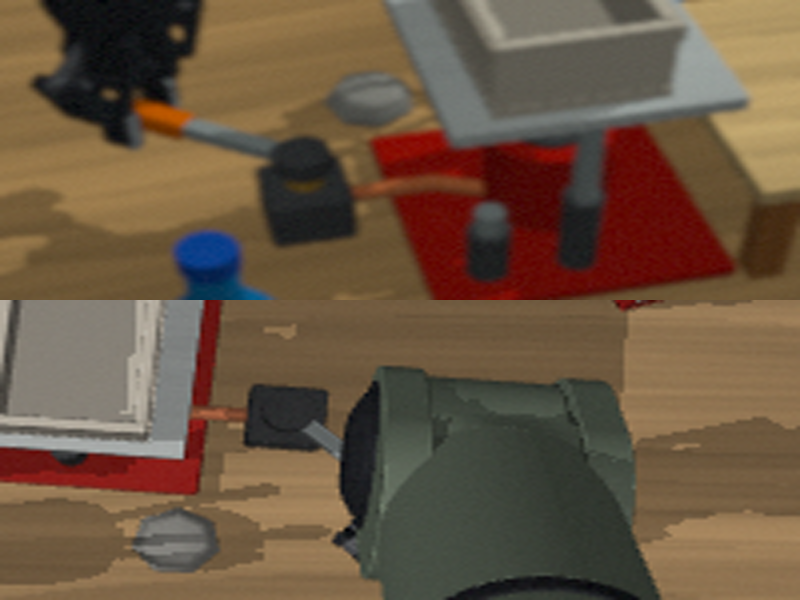

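Scene crop: the two fingers straddle the orange sleeve (crop 160,115) with nothing touching. Next is a sink-rate tracker, then the lever goes to about 0.1 rad.

```bash
cat > trk.py <<'E'
from h import *
import json,os,sys
V=np.array([542.5,-132.5])
g=lambda im:cv2.cvtColor(im,cv2.COLOR_RGB2GRAY)
T=cv2.cvtColor(cv2.imread('pics/s1.png'),cv2.COLOR_BGR2GRAY)[150:204,292:346]
k=4; Tu=cv2.resize(T,None,fx=k,fy=k,interpolation=cv2.INTER_CUBIC)
d=np.array(proj('scene',(572,0,131.5)))-proj('scene',(572,0,201.5)); s=70/np.linalg.norm(d)
def meas():
    t=bot.read_state()['time']; I=g(get_image('scene'))[135:260,280:365]
    r=cv2.matchTemplate(cv2.resize(I,None,fx=k,fy=k,interpolation=cv2.INTER_CUBIC),Tu,cv2.TM_CCOEFF_NORMED)
    _,m,_,l=cv2.minMaxLoc(r); o=np.array(l)/k-[12,15]
    return t,float(o@d/np.linalg.norm(d)*s),m
P='trk.json'; H=json.load(open(P)) if os.path.exists(P) else []
H.append(meas()); json.dump(H,open(P,'w'))
st=bot.read_state(); p=st['position'][:2]-V
print('drop %.2f mm score %.3f t %.2f'%(H[-1][1],H[-1][2],H[-1][0]), 'rate %.2f'%((H[-1][1]-H[-2][1])/(H[-1][0]-H[-2][0])) if len(H)>1 else '')
print('r %.1f ang(tcp) %.3f'%(np.hypot(*p),(np.arctan2(p[1],p[0])-(np.radians(-130)-.073)+np.pi)%(2*np.pi)-np.pi),st['position'].round(1),'F',st['force'].round(1),'w',st['width'])
E
python3 trk.py
python3 -m handwheel '[[[0,0.085,0,-0.2,0,0,0.36],[0,0.085,0,-0.36,0,0,0.36],[0,0.085,0,-0.36,0,0,0.36],[0,0,0,0,0,0,0.36]]]'; python3 trk.py
```

```text
drop 0.00 mm score 0.998 t 4.00 
r 100.9 ang(tcp) -0.001 [ 472.2 -204.8   55.9] F [-0.5 -0.1 -0.4] w 31.089175240454402
time: 4.55
position: [483.6, -215.3, 55.4]
ee_rot: [0.632, 0.317, -0.632, 0.317]
force: [-0.2, -0.1, 0.6]
width: 30.9
drop 0.00 mm score 0.998 t 4.55 rate 0.00
r 101.6 ang(tcp) 0.150 [ 483.4 -215.1   55.4] F [-0.3  0.2 -0.2] w 30.607609306386173
```

```bash
python3 -m handwheel '[[[0,0.083,0,-0.36,0,0,0.36],[0,0,0,0,0,0,0.36],[0,0,0,0,0,0,0.36]]]'; python3 trk.py;  python3 -m handwheel '[[[0,0.083,0,-0.36,0,0,0.36],[0,0,0,0,0,0,0.36],[0,0,0,0,0,0,0.36]]]'; python3 trk.py
```

```text
time: 4.97
position: [487.2, -217.9, 55.5]
ee_rot: [-0.624, -0.332, 0.624, -0.332]
force: [-0.0, -0.9, 0.5]
width: 30.8
drop 0.00 mm score 0.998 t 4.97 rate 0.00
r 101.7 ang(tcp) 0.197 [ 487.3 -217.9   55.5] F [-0.  -0.4  1. ] w 30.904480517614026
time: 5.4
position: [491.4, -220.7, 55.5]
ee_rot: [0.616, 0.348, -0.616, 0.348]
force: [-0.9, 0.4, 0.4]
width: 30.7
drop 0.00 mm score 0.998 t 5.40 rate 0.00
r 101.9 ang(tcp) 0.246 [ 491.4 -220.7   55.5] F [ 0.3 -0.4 -0.6] w 30.675016252436833
```

Run:
```python
from h import *
a=get_image('scene')[170:270,180:380]
cv2.imwrite('pics/c2.png',cv2.resize(a,None,fx=4,fy=4,interpolation=cv2.INTER_CUBIC)[:,:,::-1])
```

```text
(no output)
```

View pics/c2.png

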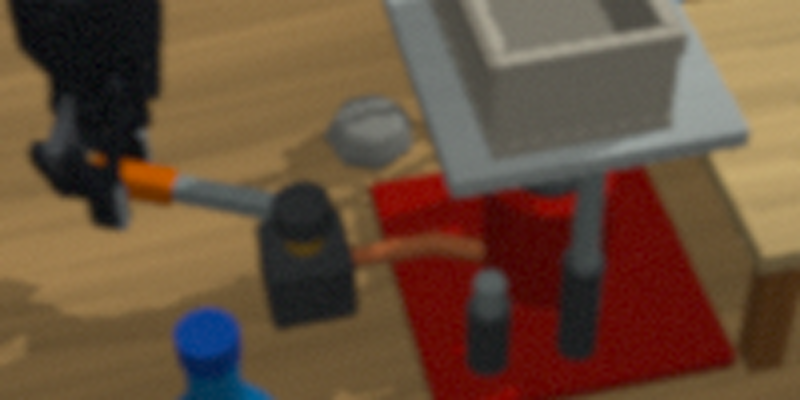

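The lever follows the fingers (sleeve now at crop (145,180)) at about 0.18 rad, and the deck still holds. Continuing in 0.045 rad steps.

```bash
python3 -m handwheel '[[[0,0.08,0,-0.34,0,0,0.36],[0,0,0,0,0,0,0.36],[0,0,0,0,0,0,0.36],[0,0,0,0,0,0,0.36]]]' | head -1; python3 trk.py
```

```text
time: 6.0
drop 0.00 mm score 0.998 t 6.00 rate 0.00
r 102.1 ang(tcp) 0.293 [ 495.6 -223.1   55.5] F [-0.4  0.3  0.9] w 30.80592426957009
```

```bash
python3 -m handwheel '[[[0,0.08,0,-0.34,0,0,0.36],[0,0,0,0,0,0,0.36],[0,0,0,0,0,0,0.36],[0,0,0,0,0,0,0.36]]]' | head -1; python3 trk.py
```

```text
time: 6.55
drop 0.00 mm score 0.998 t 6.55 rate 0.00
r 102.3 ang(tcp) 0.340 [ 499.8 -225.4   55.5] F [ 0.7  0.2 -0.1] w 30.89737537461864
```

```bash
python3 -m handwheel '[[[0,0.08,0,-0.34,0,0,0.36],[0,0,0,0,0,0,0.36],[0,0,0,0,0,0,0.36],[0,0,0,0,0,0,0.36]]]' | head -1; python3 trk.py
```

```text
time: 7.1
drop 0.00 mm score 0.997 t 7.10 rate 0.00
r 102.5 ang(tcp) 0.387 [ 504.1 -227.5   55.5] F [-0.3  0.1 -0.6] w 30.670445558692418
```

```bash
python3 -m handwheel '[[[0,0.08,0,-0.34,0,0,0.36],[0,0,0,0,0,0,0.36],[0,0,0,0,0,0,0.36],[0,0,0,0,0,0,0.36]]]' | head -1; python3 trk.py
```

```text
time: 7.65
drop 0.00 mm score 0.997 t 7.65 rate 0.00
r 102.6 ang(tcp) 0.434 [ 508.6 -229.4   55.5] F [-0.6 -0.2 -0.1] w 30.622297608169305
```

```bash
python3 -m handwheel '[[[0,0.08,0,-0.34,0,0,0.36],[0,0,0,0,0,0,0.36],[0,0,0,0,0,0,0.36],[0,0,0,0,0,0,0.36]]]' | head -1; python3 trk.py
```

```text
time: 8.2
drop 0.00 mm score 0.997 t 8.20 rate 0.00
r 102.8 ang(tcp) 0.481 [ 513.1 -231.    55.5] F [-0.9 -0.9 -0.7] w 30.806593105022095
```

```bash
python3 -m handwheel '[[[0,0.06,0,-0.26,0,0,0.36],[0,0,0,0,0,0,0.36],[0,0,0,0,0,0,0.36],[0,0,0,0,0,0,0.36]]]' | head -1; python3 trk.py
```

```text
time: 8.75
drop 2.02 mm score 0.995 t 8.75 rate 3.67
r 103.0 ang(tcp) 0.516 [ 516.6 -232.2   55.5] F [0.1 0.2 0. ] w 30.57709605358519
```

```bash
python3 -m handwheel '[[[0,0,0,0,0,0,0.36],[0,0,0,0,0,0,0.36],[0,0,0,0,0,0,0.36],[0,0,0,0,0,0,0.36]]]' | head -1; python3 trk.py
```

```text
time: 9.3
drop 4.71 mm score 0.993 t 9.30 rate 4.89
r 102.9 ang(tcp) 0.516 [ 516.5 -232.1   55.5] F [-1.   0.2  0.5] w 30.568150661688573
```

```bash
python3 -m handwheel '[[[0,0.08,0,-0.3,0,0,0.36],[0,0,0,0,0,0,0.36],[0,0,0,0,0,0,0.36],[0,0,0,0,0,0,0.36],[0,0,0,0,0,0,0.36]]]' | head -1; python3 trk.py;python3 -m handwheel '[[[0,0,0,0,0,0,0.36],[0,0,0,0,0,0,0.36],[0,0,0,0,0,0,0.36],[0,0,0,0,0,0,0.36]]]' | head -1; python3 trk.py
```

```text
time: 9.98
drop 10.81 mm score 0.988 t 9.97 rate 9.04
r 103.1 ang(tcp) 0.563 [ 521.2 -233.4   55.5] F [-0.6 -0.7  0.9] w 30.83567685380031
time: 10.52
drop 16.24 mm score 0.982 t 10.53 rate 9.87
r 103.1 ang(tcp) 0.563 [ 521.2 -233.4   55.5] F [ 0.   0.2 -0.4] w 30.676310212744585
```

A steady 10 mm/s or so, so I'll leave the lever there.

```bash
for i in 1 2 3 4 5; do python3 -m handwheel '[[[0,0,0,0,0,0,0.36],[0,0,0,0,0,0,0.36],[0,0,0,0,0,0,0.36],[0,0,0,0,0,0,0.36],[0,0,0,0,0,0,0.36],[0,0,0,0,0,0,0.36],[0,0,0,0,0,0,0.36],[0,0,0,0,0,0,0.36]]]' | head -1; python3 trk.py|head -1; done
```

```text
time: 11.58
drop 25.66 mm score 0.970 t 11.57 rate 8.97
time: 12.62
drop 34.45 mm score 0.958 t 12.62 rate 8.37
time: 13.68
drop 42.57 mm score 0.941 t 13.68 rate 7.73
time: 14.72
drop 50.01 mm score 0.909 t 14.72 rate 7.09
time: 15.78
drop 57.41 mm score 0.875 t 15.78 rate 7.05
```

```bash
for i in 1 2; do python3 -m handwheel '[[[0,0,0,0,0,0,0.36],[0,0,0,0,0,0,0.36],[0,0,0,0,0,0,0.36],[0,0,0,0,0,0,0.36],[0,0,0,0,0,0,0.36],[0,0,0,0,0,0,0.36],[0,0,0,0,0,0,0.36],[0,0,0,0,0,0,0.36]]]' | head -1; python3 trk.py|head -1; done
python3 - <<'E'
from h import *
a=save('scene','s3.png')[125:285,185:445]
for q in((-75,-75),(75,-75),(75,75)):
    c,n=np.cos(-.073),np.sin(-.073)
    for z in(106.5,115): print(q,z,np.round((np.array(proj('scene',(572+c*q[0]-n*q[1],.5+n*q[0]+c*q[1],z)))-[185,125])*3))
cv2.imwrite('pics/c3.png',cv2.resize(a,None,fx=3,fy=3,interpolation=cv2.INTER_CUBIC)[:,:,::-1])
E
```

```text
time: 16.82
drop 64.86 mm score 0.869 t 16.82 rate 7.09
time: 17.88
drop 67.55 mm score 0.863 t 17.88 rate 2.56
(-75, -75) 106.5 [267. 194.]
(-75, -75) 115 [266. 186.]
(75, -75) 106.5 [316. 341.]
(75, -75) 115 [316. 332.]
(75, 75) 106.5 [530. 300.]
(75, 75) 115 [531. 292.]
```

View pics/c3.png

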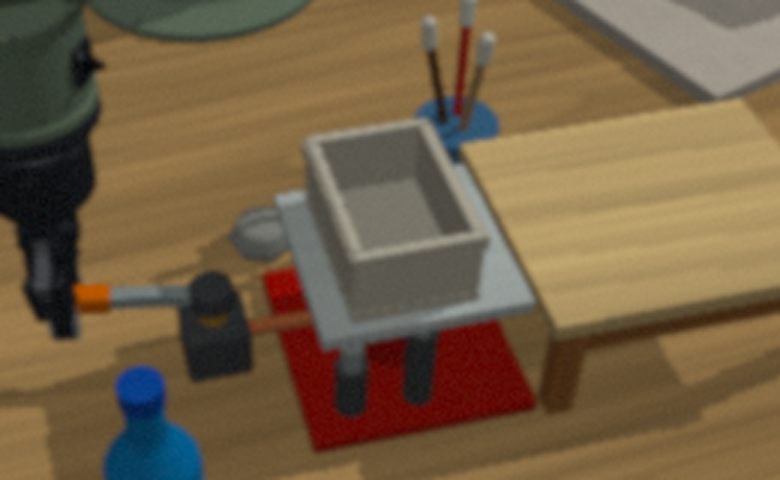

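The deck looks level with the shelf: its corners are at crop (320,345) and (532,305), matching the fully-down prediction. I'll check that the tracker has stopped.

```bash
python3 -m handwheel '[[[0,0,0,0,0,0,0.36],[0,0,0,0,0,0,0.36],[0,0,0,0,0,0,0.36],[0,0,0,0,0,0,0.36],[0,0,0,0,0,0,0.36],[0,0,0,0,0,0,0.36]]]' | head -1; python3 trk.py
```

```text
time: 18.73
drop 67.55 mm score 0.863 t 18.73 rate 0.00
r 103.1 ang(tcp) 0.563 [ 521.2 -233.3   55.5] F [ 0.5 -0.2 -0.3] w 30.56706458146668
```

```bash
python3 -m handwheel '[[[0,-0.08,0,0.33,0,0,0.36],[0,-0.086,0,0.36,0,0,0.36],[0,-0.086,0,0.36,0,0,0.36],[0,-0.086,0,0.36,0,0,0.36],[0,-0.086,0,0.36,0,0,0.36],[0,-0.086,0,0.36,0,0,0.36],[0,-0.086,0,0.36,0,0,0.36],[0,-0.086,0,0.36,0,0,0.36],[0,-0.086,0,0.36,0,0,0.36],[0,-0.086,0,0.36,0,0,0.36],[0,-0.086,0,0.36,0,0,0.36],[0,0,0,0,0,0,0.36]]]'; python3 trk.py
python3 -m handwheel '[[[0,-0.06,0,0.2,0,0,0.36],[0,0,0,0,0,0,0.36]]]'; python3 trk.py|tail -1
```

```text
time: 20.27
position: [471.6, -207.9, 55.6]
ee_rot: [-0.652, -0.274, 0.652, -0.274]
force: [0.0, -0.1, -0.6]
width: 31.0
drop 67.55 mm score 0.864 t 20.27 rate 0.00
r 103.4 ang(tcp) 0.017 [ 471.7 -207.8   55.6] F [ 0.4 -0.   0.1] w 31.04829918632942
time: 20.58
position: [469.1, -205.5, 55.6]
ee_rot: [0.656, 0.265, -0.656, 0.265]
force: [2.0, -2.1, 0.5]
width: 30.9
r 103.5 ang(tcp) -0.018 [ 469.  -205.4   55.5] F [ 1.3 -2.6  0.7] w 30.763088178514593
```

```bash
python3 -m handwheel '[[[0,-0.03,0,0.1,0,0,0.36],[0,0,0,0,0,0,0.36]]]'; python3 trk.py|tail -1; python3 -m handwheel '[[[0,-0.03,0,0.1,0,0,0.36],[0,0,0,0,0,0,0.36]]]'; python3 trk.py|tail -1
```

```text
time: 20.88
position: [467.8, -204.1, 55.6]
ee_rot: [-0.657, -0.26, 0.657, -0.26]
force: [0.9, -3.7, 0.7]
width: 30.5
r 103.6 ang(tcp) -0.035 [ 467.7 -204.2   55.5] F [ 1.5 -3.2  0.5] w 30.690135929900165
time: 21.18
position: [466.4, -202.8, 55.5]
ee_rot: [-0.659, -0.256, 0.659, -0.256]
force: [1.2, -4.1, 1.1]
width: 30.8
r 103.6 ang(tcp) -0.054 [ 466.4 -202.8   55.5] F [ 1.2 -3.5  1.5] w 30.833171085662208
```

```bash
python3 -m handwheel '[[[0,-0.03,0,0.1,0,0,0.36],[0,0,0,0,0,0,0.36]]]'; python3 trk.py|tail -1; python3 -m handwheel '[[[0,-0.03,0,0.1,0,0,0.36],[0,0,0,0,0,0,0.36]]]'; python3 trk.py|tail -1
```

```text
time: 21.48
position: [465.2, -201.5, 55.5]
ee_rot: [-0.661, -0.251, 0.661, -0.251]
force: [0.9, -3.6, 0.1]
width: 30.9
r 103.6 ang(tcp) -0.071 [ 465.2 -201.5   55.5] F [ 0.3 -3.7  0.7] w 30.656307040986537
time: 21.78
position: [464.7, -200.7, 55.6]
ee_rot: [0.663, 0.246, -0.662, 0.247]
force: [3.6, -9.1, -3.1]
width: 30.8
r 103.5 ang(tcp) -0.080 [ 464.7 -200.7   55.6] F [ 4.4 -8.7 -1.9] w 30.531309299907548
```

Run:
```python
from h import *
a=save('scene','s4.png')[160:270,190:320]
cv2.imwrite('pics/c4.png',np.vstack([cv2.resize(x,None,fx=4,fy=2.7,interpolation=cv2.INTER_CUBIC) for x in (a,cv2.imread('pics/s0.png')[160:270,190:320,::-1])])[:,:,::-1])
```

```text
(no output)
```

View pics/c4.png

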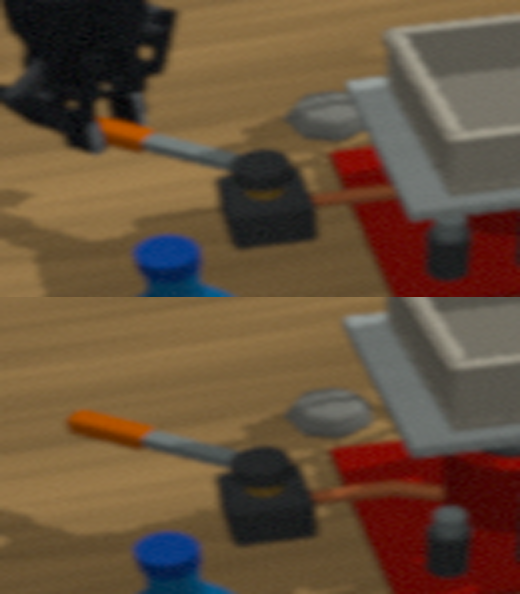

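The force jumped to about 10 N at the stop, and the lever lines up with its starting picture (junction at crop (150,140) in both), so the valve is shut. Opening the fingers, rising and turning.

```bash
python3 -m handwheel '[[[0,0,0,0,0,0,0.65],[0,0.05,0,0,0,0,0.65],[0,0,0,0,0,0,0.65],[-0.5,0,0,0,0,0,0.65],[-1,0,0,0,0,0,0.65],[-1,0,0,-1,0,0,1],[0,0,0,-1,0,0,1],[0,0,0,-1,0,0,1],[0,0,0,-1,0,0,1],[0,0,0,-1,0,0,1],[0,0,0,-0.6,0,0,1],[0,0,0,0,0,0,1]]]'
cat > go.py <<'E'
from h import *
from scipy.spatial.transform import Rotation as R
import sys
s=bot.read_state(); M=R.from_quat(s['ee_rot']).as_matrix()
print('jaw deg',np.degrees(np.arctan2(M[1,1],M[0,1])).round(2),'q',s['qpos'].round(2),'pos',s['position'].round(1),'w',s['width'],'F',s['force'].round(1),'t',s['time'])
p=s['position']; d=np.array([p[0]-572,p[1]-.5]);c,n=np.cos(-.073),np.sin(-.073)
print('in lift',(c*d[0]+n*d[1]).round(1),(-n*d[0]+c*d[1]).round(1))
if len(sys.argv)>1:
    q=[float(x) for x in sys.argv[1:4]]
    g=np.array([572+c*q[0]-n*q[1],.5+n*q[0]+c*q[1],q[2]]); print('tool shift/60',(M.T@(g-p)/60).round(2))
E
python3 go.py -1 -90 200
```

```text
time: 23.38
position: [465.9, -202.3, 205.4]
ee_rot: [0.519, 0.481, -0.519, 0.48]
force: [0.1, 1.3, 0.5]
width: 85.2
jaw deg -4.4 q [ 0.63  0.4  -0.43  1.92  0.21  0.88  0.01] pos [ 465.9 -202.3  205.4] w 85.16758324147143 F [0.1 1.3 0.5] t 23.375
in lift -91.0 -210.0
tool shift/60 [ 0.09  1.49 -2.01]
```

```bash
python3 -m handwheel '[[[0.03,0.5,-0.67,0,0,0,1],[0.03,0.5,-0.67,0,0,0,1],[0.03,0.5,-0.67,0,0,0,1],[0,0,0,0,0,0,1],[0.5,0,0,0,0,0,1],[0.5,0,0,0,0,0,1],[0.47,0,0,0,0,0,1],[0,0,0,0,0,0,1]]]' >/dev/null
python3 go.py -1 -60 112
python3 - <<'E'
from h import *
a=save('scene','s5.png')[125:285,185:445]
cv2.imwrite('pics/c5.png',cv2.resize(a,None,fx=3,fy=3,interpolation=cv2.INTER_CUBIC)[:,:,::-1])
E
```

```text
jaw deg -4.47 q [ 0.34  0.62 -0.4   1.83  0.33  0.76 -0.32] pos [563.7 -89.3 110.5] w 85.39295310420842 F [0.4 0.6 0.9] t 24.375
in lift -1.8 -90.2
tool shift/60 [-0.03  0.01 -0.5 ]
```

View pics/c5.png

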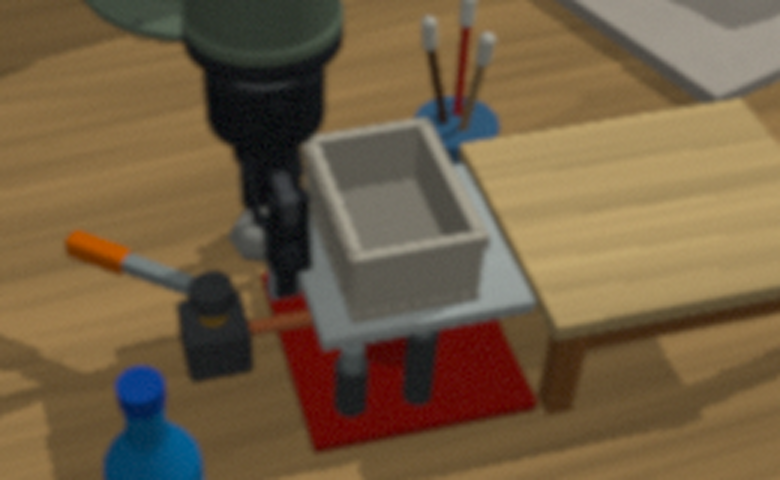

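The fingers hang behind the planter's -y face, and the lever is shut and clear. I'll rise 5 mm and creep to contact.

```bash
python3 -m handwheel '[[[-0.1,0,-0.06,0,0,0,1],[0,0,-0.08,0,0,0,1],[0,0,-0.08,0,0,0,1],[0,0,-0.06,0,0,0,1]]]' >/dev/null
python3 go.py;python3 -m handwheel '[[[0,0,-0.035,0,0,0,1],[0,0,-0.035,0,0,0,1],[0,0,-0.035,0,0,0,1],[0,0,-0.035,0,0,0,1],[0,0,-0.035,0,0,0,1],[0,0,-0.035,0,0,0,1]]]' >/dev/null; python3 go.py
```

```text
jaw deg -4.35 q [ 0.31  0.61 -0.4   1.83  0.33  0.77 -0.34] pos [566.4 -71.7 118.1] w 85.56648210078593 F [-1.4  0.5  0. ] t 24.925
in lift -0.3 -72.4
jaw deg -4.37 q [ 0.29  0.61 -0.4   1.83  0.33  0.77 -0.36] pos [567.2 -59.7 117.9] w 85.25110328555718 F [-1.6 -3.9  0.8] t 25.675
in lift -0.4 -60.4
```

```bash
python3 -m handwheel '[[[0,0,-0.04,0,0,0,1],[0,0,-0.04,0,0,0,1],[0,0,-0.05,0,0,0,1],[0,0,-0.05,0,0,0,1],[0,0,-0.05,0,0,0,1],[0,0,-0.05,0,0,0,1],[0,0,-0.05,0,0,0,1],[0,0,-0.05,0,0,0,1],[0,0,-0.05,0,0,0,1],[0,0,-0.05,0,0,0,1],[0,0,-0.05,0,0,0,1],[0,0,-0.05,0,0,0,1]]]' >/dev/null
python3 go.py;python3 -m handwheel '[[[0,0,-0.05,0,0,0,1],[0,0,-0.05,0,0,0,1],[0,0,-0.05,0,0,0,1],[0,0,-0.05,0,0,0,1],[0,0,-0.05,0,0,0,1],[0,0,-0.05,0,0,0,1],[0,0,-0.05,0,0,0,1],[0,0,-0.05,0,0,0,1],[0,0,-0.05,0,0,0,1],[0,0,-0.05,0,0,0,1],[0,0,-0.05,0,0,0,1],[0,0,-0.05,0,0,0,1]]]' >/dev/null; python3 go.py -1 110 117
python3 - <<'E'
from h import *
a=save('scene','s6.png')[105:265,215:475]
cv2.imwrite('pics/c6.png',cv2.resize(a,None,fx=3,fy=3,interpolation=cv2.INTER_CUBIC)[:,:,::-1])
E
```

```text
jaw deg -4.37 q [ 0.23  0.61 -0.4   1.83  0.33  0.77 -0.42] pos [569.9 -24.8 117.9] w 85.46711513825126 F [-0.5 -2.6 -0.6] t 27.175
in lift -0.2 -25.3
jaw deg -4.37 q [ 0.16  0.61 -0.4   1.82  0.33  0.78 -0.49] pos [572.7  11.  117.9] w 85.62362437857873 F [ 0.1 -4.1  2.2] t 28.675
in lift -0.1 10.6
tool shift/60 [ 0.02 -0.02 -1.66]
```

View pics/c6.png

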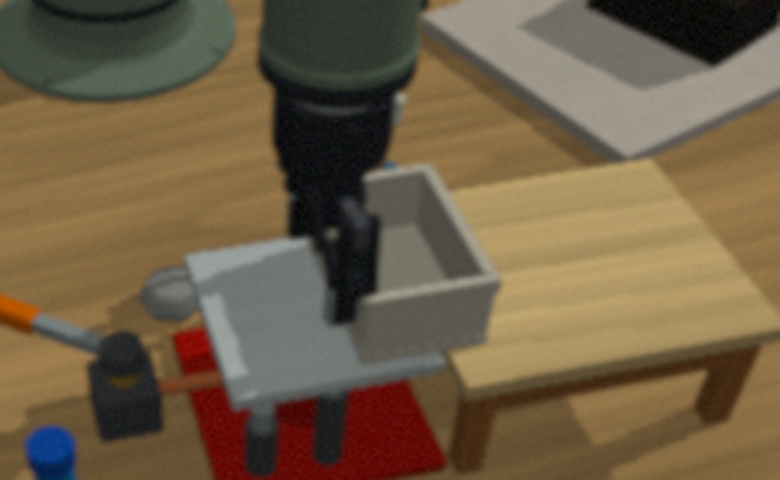

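The planter slides squarely, its leading edge is on the shelf (crop (490,340)), and the push force is about 4 N. Continuing.

```bash
python3 -m handwheel '[[[0,0,-0.05,0,0,0,1],[0,0,-0.05,0,0,0,1],[0,0,-0.05,0,0,0,1],[0,0,-0.05,0,0,0,1],[0,0,-0.05,0,0,0,1],[0,0,-0.05,0,0,0,1],[0,0,-0.05,0,0,0,1],[0,0,-0.05,0,0,0,1],[0,0,-0.05,0,0,0,1],[0,0,-0.05,0,0,0,1],[0,0,-0.05,0,0,0,1],[0,0,-0.05,0,0,0,1],[0,0,-0.05,0,0,0,1],[0,0,-0.05,0,0,0,1],[0,0,-0.05,0,0,0,1],[0,0,-0.05,0,0,0,1]]]' >/dev/null
python3 go.py;python3 -m handwheel '[[[0,0,-0.05,0,0,0,1],[0,0,-0.05,0,0,0,1],[0,0,-0.05,0,0,0,1],[0,0,-0.05,0,0,0,1],[0,0,-0.05,0,0,0,1],[0,0,-0.05,0,0,0,1],[0,0,-0.05,0,0,0,1],[0,0,-0.05,0,0,0,1],[0,0,-0.05,0,0,0,1],[0,0,-0.05,0,0,0,1],[0,0,-0.05,0,0,0,1],[0,0,-0.05,0,0,0,1],[0,0,-0.05,0,0,0,1],[0,0,-0.05,0,0,0,1],[0,0,-0.04,0,0,0,1],[0,0,-0.03,0,0,0,1],[0,0,-0.01,0,0,0,1]]]' >/dev/null; python3 go.py
```

```text
jaw deg -4.37 q [ 0.08  0.62 -0.4   1.8   0.33  0.79 -0.57] pos [576.3  59.  117.9] w 85.19052631231791 F [-0.1 -2.9 -1.7] t 30.725
in lift 0.1 58.6
jaw deg -4.36 q [-0.    0.63 -0.4   1.78  0.33  0.8  -0.64] pos [579.9 105.6 117.9] w 85.41607256798127 F [-0.1 -2.3 -0.9] t 32.85
in lift 0.2 105.4
```

Backing off 30 mm, rising 120 mm and moving well back so the view is clear.

```bash
python3 -m handwheel '[[[0,0,0.1,0,0,0,1],[0,0,0.4,0,0,0,1],[-0.3,0,0.2,0,0,0,1],[-0.9,0,0,0,0,0,1],[-0.9,0,0,0,0,0,1],[0,0,0.9,0,0,0,1],[0,0,0.9,0,0,0,1],[0,0,0.9,0,0,0,1],[0,0,0.9,0,0,0,1],[0,0,0.9,0,0,0,1],[0,0,0,0,0,0,1],[0,0,0,0,0,0,1]]]' >/dev/null; python3 go.py
python3 - <<'E'
from h import *
a=save('scene','s7.png');b=save('top','t7.png')
A=cv2.resize(a[110:300,185:485],None,fx=2,fy=1.55,interpolation=cv2.INTER_CUBIC);B=cv2.resize(b[150:300,105:405],None,fx=2,fy=2,interpolation=cv2.INTER_CUBIC)
cv2.imwrite('pics/c7.png',np.vstack([A,B])[:,:,::-1])
for q,z in dict(planter=105,lever_end=69,deck_center=106.5,bottle=0,stone=0,brush_pot=0).items():
  for c in('scene','top'):
    for r in tip_of(c,q)[:2]: print(q,c,round(r['conf'],2),np.round(r['centre']),np.round(atz(c,r['centre'],z)))
E
```

```text
jaw deg -4.36 q [ 0.53  0.48 -0.4   1.66  0.21  1.04 -0.  ] pos [ 556.4 -205.1  244.9] w 85.43251332556643 F [-0.2  0.4  0.7] t 34.35
in lift -0.6 -206.1
planter scene 0.98 [386. 196.] [587. 160. 105.]
planter scene 0.83 [145. 342.] [ 777. -373.  105.]
planter top 0.7 [183. 206.] [582. 159. 105.]
planter top 0.63 [399. 171.] [ 681. -370.  105.]
lever_end scene 0.77 [218. 208.] [ 469. -198.   69.]
lever_end scene 0.71 [313. 206.] [532.  11.  69.]
lever_end top 0.82 [328. 255.] [ 474. -197.   69.]
deck_center scene 0.81 [314. 208.] [575.  -5. 106.]
deck_center top 0.98 [248. 210.] [577.   1. 106.]
bottle scene 0.93 [244. 312.] [ 708. -201.    0.]
bottle top 0.43 [331. 171.] [ 702. -211.    0.]
stone scene 0.5 [274. 208.] [442. -57.   0.]
stone scene 0.46 [360. 178.] [405. 198.   0.]
brush_pot scene 0.58 [337. 190.] [428. 120.   0.]
brush_pot top 0.88 [206. 275.] [422. 111.   0.]
```

View pics/c7.png

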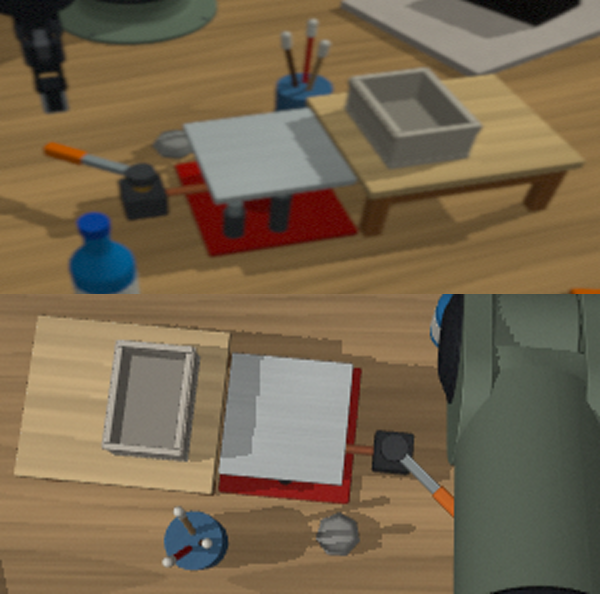

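Planter stands flat on the shelf with its -y edge about 35 mm past the shelf's edge. The deck is down, the lever is shut, the bystanders have not moved and the arm is clear. Handing in.

```bash
python3 -c "
from station import bot
print(bot.close_job())"
```

```text
the job is handed in; nothing more can be done
None
```

The job is done and handed in, about 35 s on the robot clock. The hand-in reports no verdict, so the following rests on my own checks.

- **Lowering:** I straddled the orange lever and opened it in small steps. The deck began to sink at roughly 0.42–0.45 rad. From pictures, its speed stayed at about 5–10 mm/s until it stopped fully down.
- **Shutting the valve:** I pushed the lever back to its stop, where the force jumped to about 10 N. It lines up with its starting picture.
- **Moving the planter:** I pushed it with the open fingers. The wrist force was about 2–5 N at each reading.

**Last pictures:** The planter stands upright on the plywood, centred at about y = 160 mm in the lift's frame. That puts its near edge about 35 mm past the shelf's edge. The deck is down. The bottle and brush pot were found within about 5 mm of their starting spots, except for one reading noted below. The arm is clear of everything.

**Disagreements:**
- The two cameras differed by a few mm on the lift's position (about 6 mm), well within the margins.
- The sink tracker ended at 67.5 mm instead of 65 mm, a perspective scale error.
- The stone was found only by the scene camera this time, about 3 mm from its first reading. The brush pot had no scene-camera reading at the start, and its final one was about 11 mm from the top camera's.

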